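# Seat the guide-roller post in its spring-plunger holder

## Robot

A 6-joint arm with a two-finger parallel gripper is mounted at the origin on the work surface. World frame = base frame: x ahead of the robot, y to its left, z up, the work surface at z = 0. Lengths are in m, angles in rad, forces in N, time in s.
With the tool pointing down it reaches from about 0.35 to 0.975 m from the base axis. Payload 4.9 kg.
Tool frame: the origin (TCP) lies at the very end of the fingers, on their centre line; the grasp point (between the pads) lies 19 mm behind it (manip.hold_point_z is the distance from the TCP to the grasp point, in m); z points along the fingers, x is the direction in which the jaws open and shut, and the axes are right-handed (so a half turn about z gives the same grasp; the last joint's range is limited). The gripper opens to 85 mm and grips with 20 to 120 N. Pads are 22 mm wide; open, the fingers measure 114 mm over their backs; the gripper's body (76 mm by 85 mm) begins 54 mm behind the grasp point. The pads swing forward as they close: fully open they stand 13 mm farther back than shut.
Start: joints at [1.215, 0.053, 1.613, -0, 1.476, -0.119], TCP at [0.147, 0.608, 0.197] pointing down, gripper open.
Joint ranges: [-3.01, 3.01], [-1.01, 2.22], [0.06, 2.58], [-1.02, 4.17], [0.09, 2.62], [-3.14, 3.14]. Speed limits (rad/s): [2.57, 2.57, 3.14, 3.14, 3.14, 3.14].

## Interface

Orientations are given as a unit quaternion [w, x, y, z].
In Python, from plant import manip gives the robot as it stands.
- The arm moves only by the shell command python3 -m handwheel 'ROWS' [OPENING]. ROWS is JSON, a list of rows, each an object of numbers: "dx", "dy", "dz": the shift along the tool's x, y, z in m; "ax", "ay", "az": the turn, a rotation vector about the tool's x, y, z in rad. In form: [{"dx": .., "dy": .., "dz": .., "ax": .., "ay": .., "az": ..}, ...]. A call has 1 to 5 rows; each row is the pose to reach, as a shift and turn from the pose commanded when the call began, along the tool's axes at that moment; what a row does not reach only later rows make up. A row lasts 1/8 s, in which the tool goes at most 62.5 mm and 10.7 degrees, less where a joint would pass 70% of its speed; a pose out of reach is approached as far as the arm can. A call with a gripper value outside its range is refused whole. OPENING is the closure in counts, from 0 (fully open) to 255 (shut), set as the call begins (- or left out, the last holds). The fingers move at their own pace and stop on an object; the grip force is fixed at half the most. Time passes only in rows, so rows that repeat a pose let the fingers close. It gives the time, the measured TCP pose, the force and the opening at its end, in the units of the state.
- manip.state(): the state, without advancing time (a new reading comes with each control period).
- manip.grab_frame(name): name is "scene" or "top"; returns a dict with "image" (400x640x3 uint8, blue, green, red), "z_map" (400x640 float32, m along the optical axis (not along the pixel's ray), 0 where there is no reading), "K" (3x3 intrinsics, pixels), "k1" (the pictures are not rectified: a ray, as slopes to the right and down, at radius r is drawn at 1 + k1 r^2 times it, then the intrinsics apply), "xyz" and "rotation" of the camera in the world. Camera axes: x right, y up, looking along -z (the intrinsics and any distortion apply to the point x, -y, -z); pixel columns grow to the right and rows downward; lengths in m; the calibration is good to about 2 mm. A picture is of the moment at which its call begins.
- manip.job_done(): hands the job in, once; it reports no verdict.
The state is a dict: "time": time; "joint_pos": joint angles; "joint_vel": joint speeds; "joint_efforts": joint torques, N m; "tool_pos": TCP position; "tool_rot": TCP orientation; "contact_force": force on the tool from outside, world axes, zero at the start; "ft_torque": the same for the moment, N m; "gripper_width": opening from 0.0 (shut) to 1.0 (fully open).
Only numpy, scipy, OpenCV 4.12 (cv2) and the standard library are available. Lean on these libraries where they do the work, as an engineer would, in place of code of your own. Each camera call takes 0.05 s, during which the arm holds its last target.

## Task

Take the guide post with the red roller out of the wooden rack and slide it down into the steel post holder, past the spring plunger in its side, until its foot sits fully home on the hidden stop inside the bore. Feel for that stop and press gently (never more than about 25 N), then let go so that the plunger alone holds the post. Leave the blue-roller spare in the rack and leave the shell and wrench alone.

Things in the scene. Friction and masses are not known exactly. Their poses are not given: they have to be found in the camera images.
- post: Guide post to fit, loose, 0.15-0.31 kg, upright in one of the two rack holes (which one varies). Steel rod, 16 mm in diameter, 90 mm long, its lowest 8 mm tapering to 8 mm in diameter. Fixed on top a red plastic roller with a white band: 36 mm in diameter, 90 to 126 mm above the foot. Origin: centre of the foot; z along the rod, up. It is round, so its yaw does not matter.
- post_roller (a point): Centre of the red roller, 108 mm above the post's foot on its axis: the place to grip.
- spare: Spare guide post of the same shape with a blue roller, loose, in the other rack hole; leave it there. Origin: centre of its foot.
- rack: Fixed maple block 80 (x) x 200 (y) x 50 mm high. Two blind holes 19 mm in diameter and 40 mm deep at y = -50 and +50 mm on its centre line; the posts' feet stand 10 mm above the table. Origin: centre of its underside. Pull a post up at least 45 mm to clear it.
- holder: Fixed steel block 60 x 60 x 80 mm high with a vertical bore of 17.6 mm. A spring plunger enters the bore from +y, 18 mm below the mouth; its knob stands out of the +y face to 62 mm from the bore's axis. A fixed stop hidden in the bore lies anywhere from 40 to 66 mm below the mouth: feel for a sudden hard resistance. Origin: centre of the underside, on the bore's axis; z up.
- mouth (a point): Centre of the bore's mouth, on the holder's top face, 80 mm above the holder's origin. The mouth has a 3 mm chamfer.
- plunger (a joint): How far the spring plunger is pushed back, m. 0: free, standing 4 mm into the bore; about 0.002 beside a rod. Spring 3 N at rest, plus 1 N per mm. The rod's tapered foot pushes it back with a short resistance of several newtons; then the rod slides with a steady rub of a few newtons, so a post left short of the stop stays there.
- shell: Small maple drum shell, a ring 170 mm across and 65 mm high, lying on the bench; a bystander. Origin: centre of its underside.
- wrench: Steel wrench lying on the bench, loose; a bystander. Origin: centre of its underside.
Not all that is in view belongs to the job. What is shaped like the rack but green is not meant.

How it is judged:
On the way, in this order (a step that is already met when the one before it is completed fails the run):
1. the red-roller post is lifted clear of the rack (z of post in the frame of rack above 0.055 m), for 0.1 s.
2. the post's foot is inside the bore and past the plunger, which is pushed back by the rod (z of post in the frame of holder below 0.046 m and horizontal distance between post and holder below 0.003 m and value of joint plunger above 0.001 m), for 0.1 s.
At the end, for the whole second after the job is handed in: The red-roller post stands in the holder's bore, upright within 0.05 rad and within 3 mm of the bore's axis, its foot within 1.5 mm of the hidden stop, the plunger pushed back at least 1 mm against the rod, the post at rest (under 10 mm/s) and released (distance between post and depth_stop_c0 below 0.0075 m and horizontal distance between post and holder below 0.003 m and angle between the z axis of post and the z axis of holder, either way round below 0.05 rad and value of joint plunger above 0.001 m and linear speed of post below 0.01 m/s); the robot touches nothing.
It fails at once if the post is pressed against the holder or its stop with more than 25 N (contact force between post and holder above 25 N or contact force between post and depth_stop_c0 above 25 N).
It fails at once if the spare post is lifted or disturbed by more than 15 mm (distance of spare from where it was at the start of the episode above 0.015 m).
It fails at once if the shell is moved more than 20 mm (distance of shell from where it was at the start of the episode above 0.02 m).
It fails at once if the wrench is moved more than 20 mm (distance of wrench from where it was at the start of the episode above 0.02 m).
It also fails if it takes over 51 s, if anything falls off the work surface, if the arm or the gripper's body presses on something with over 40 N, if the wrist force passes 120 N, or if a joint passes its speed limit or range.

## Working session

There is one attempt and no reset: what is moved stays moved. The work goes in short steps, Python scripts to look and compute and a shell command to move; the robot and the scene stay as the last step left them, time stands still between calls to the robot, and variables do not carry over. Pictures are saved under pics/ and viewed, and the job is handed in when it is done.

```bash
mkdir -p pics; ls; python3 - <<'E'
from plant import manip
import cv2,numpy as np
print(manip.state(), manip.hold_point_z)
for n in("scene","top"):
    f=manip.grab_frame(n); cv2.imwrite(f"pics/{n}0.png",f["image"]); np.savez(f"pics/{n}0.npz",**f)
    print(n,f["K"],f["k1"],f["xyz"],f["rotation"])
E
```

```text
pics
{'time': 0.0, 'joint_pos': array([ 1.21497283e+00,  5.33762275e-02,  1.61430755e+00, -5.58526558e-06,
        1.47602267e+00, -1.18992820e-01]), 'joint_vel': array([-6.28160226e-04, -3.21731542e-05,  2.74411209e-05, -5.28928307e-04,
        2.67578966e-04, -1.25060961e-03]), 'joint_efforts': array([ 9.65297513e-04, -3.93696713e+01, -3.70170307e+01,  7.19144373e-05,
        6.72749185e-03,  9.33512808e-06]), 'tool_pos': array([0.14638769, 0.60688585, 0.19524301]), 'tool_rot': array([ 5.52987977e-04,  7.85691115e-01,  6.18618101e-01, -9.00692291e-04]), 'contact_force': array([-0.25199615, -0.36060273,  0.53228485]), 'ft_torque': array([0.00155682, 0.00962027, 0.01293961]), 'gripper_width': 1.0034198208440408} 0.0187
scene [[508.91551579   0.         317.92603016]
 [  0.         508.91551579 196.70182601]
 [  0.           0.           1.        ]] -0.15760486225285641 [1.20632311 0.53244736 0.96419538] [0.43145394 0.17922964 0.34547573 0.81386163]
top [[431.31251382   0.         328.38465717]
 [  0.         431.31251382 192.10878832]
 [  0.           0.           1.        ]] -0.051134852111962406 [0.24646402 0.03488854 1.40135504] [ 0.71414938  0.0660363  -0.07467475 -0.69285897]
```

View pics/scene0.png

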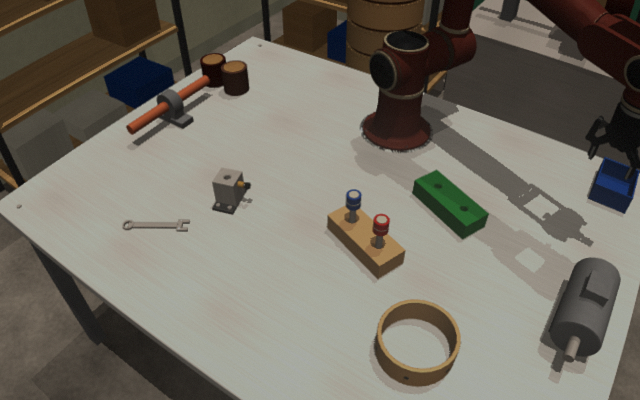

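View pics/top0.png

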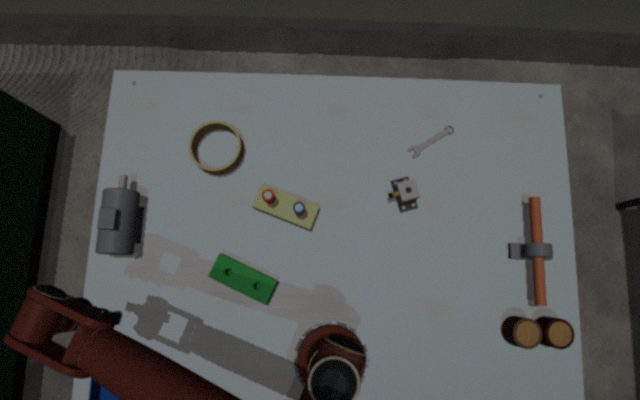

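The scene view shows the red roller near (381,224), blue near (353,200) and the holder near (229,180). In the top view they are at (268,196), (299,209) and (406,190). I'll zoom in for precise features.

```bash
cat > h.py <<'E'
import numpy as np,cv2
from scipy.spatial.transform import Rotation as R
def rot(f):
    q=f["rotation"]; return R.from_quat([q[1],q[2],q[3],q[0]]).as_matrix()
def ray(f,u,v):
    K=f["K"];k=float(f["k1"]);d=np.array([k,0,0,0,0.])
    p=cv2.undistortPoints(np.array([[[u,v]]],float),K,d)[0,0]
    r=rot(f)@np.array([p[0],-p[1],-1.]); return f["xyz"],r
def plane(f,u,v,z):
    o,r=ray(f,u,v); return o+r*(z-o[2])/r[2]
def zpt(f,u,v):
    o,r=ray(f,u,v); return o+r*float(f["z_map"][int(round(v)),int(round(u))])
def tri(f1,p1,f2,p2):
    o1,r1=ray(f1,*p1);o2,r2=ray(f2,*p2);r1=r1/np.linalg.norm(r1);r2=r2/np.linalg.norm(r2)
    s=np.linalg.lstsq(np.c_[r1,-r2],o2-o1,rcond=None)[0]
    a=o1+s[0]*r1;b=o2+s[1]*r2; return (a+b)/2,np.linalg.norm(a-b)
def proj(f,P):
    c=rot(f).T@(np.asarray(P)-f["xyz"]); x=c[0]/-c[2];y=-c[1]/-c[2];m=1+float(f["k1"])*(x*x+y*y)
    K=f["K"];return K[0,0]*x*m+K[0,2],K[1,1]*y*m+K[1,2]
def load(n): return dict(np.load(f"pics/{n}.npz"))
E
python3 - <<'E'
from h import *
def z(n,u,v,s,m=6):
    im=load(n)["image"][v-s:v+s,u-s:u+s]; im=np.clip(im.astype(float)*1.5,0,255).astype('uint8'); return cv2.resize(im,(390,390),interpolation=cv2.INTER_CUBIC)
cv2.imwrite("pics/z1.png",np.hstack([z("scene0",230,188,30),z("scene0",370,225,45)]))
cv2.imwrite("pics/z2.png",np.hstack([z("top0",405,192,25),z("top0",285,205,40)]))
for n in("scene0","top0"):
    f=load(n);im=f["image"];h=cv2.cvtColor(im,cv2.COLOR_BGR2HSV)
    u,v=(381,228) if n[0]=="s" else(268,196)
    w=np.zeros(h.shape[:2],bool);w[v-25:v+25,u-25:u+25]=1
    H,S,V=h[...,0].astype(int),h[...,1],h[...,2]
    for nm,m in(("red",((H<6)|(H>172))&(S>110)&(V>50)),("blue",(H>100)&(H<130)&(S>80))):
        if nm=="blue": w[:]=0;w[180:225,285:370]=1
        m=m&w; ys,xs=np.nonzero(m);print(n,nm,len(xs),xs.min(),xs.max(),ys.min(),ys.max(),xs.mean(),ys.mean())
    f0=[zpt(f,*p) for p in ([(381,217),(353,192),(229,173)] if n[0]=="s" else [(268,196),(299,209),(400,185)])]
    print(np.round(f0,4))
E
```

```text
scene0 red 201 374 389 214 235 380.8059701492537 225.28855721393035
scene0 blue 114 347 360 190 209 353.219298245614 199.78070175438597
[[ 0.4819  0.2031  0.1376]
 [ 0.4476  0.1085  0.1375]
 [ 0.5131 -0.2318  0.0777]]
top0 red 49 262 273 190 202 268.6326530612245 196.57142857142858
top0 blue 56 293 304 202 214 298.625 208.44642857142858
[[ 0.4853  0.2033  0.1327]
 [ 0.4478  0.1085  0.1399]
 [ 0.5437 -0.2023  0.0796]]
```

View pics/z1.png

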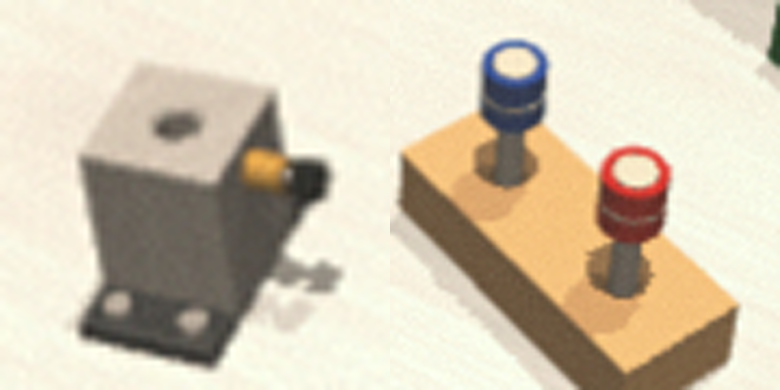

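View pics/z2.png

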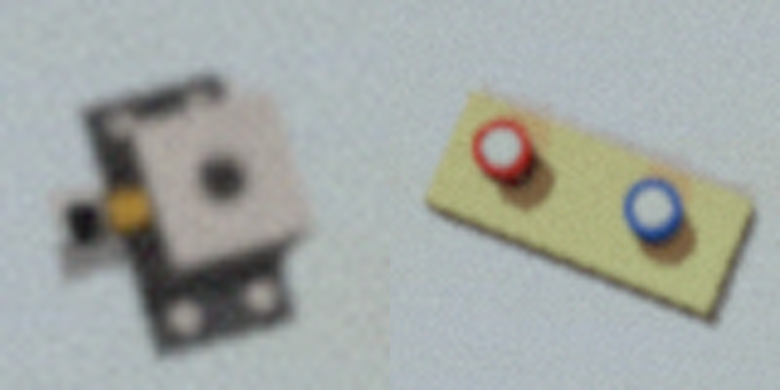

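The zooms show the roller tops clearly: red at top px (267.5,195.5) and scene px (381,219.3). The bore mouth is at top px ~(408.2,189.3) and scene px ~(226.8,177). The knob points to image left (world +y side). Next I'll triangulate these.

```bash
python3 - <<'E'
from h import *
s=load("scene0");t=load("top0")
def dark(f,u,v,r=5):
    g=cv2.cvtColor(f["image"],cv2.COLOR_BGR2GRAY).astype(float)[v-r:v+r+1,u-r:u+r+1]
    w=np.clip(np.median(g)*0.85-g,0,None);yy,xx=np.mgrid[v-r:v+r+1,u-r:u+r+1];return (w*xx).sum()/w.sum(),(w*yy).sum()/w.sum()
bt=dark(t,408,189);bs=dark(s,227,177); print("bore px",bt,bs)
print("bore tri",tri(s,bs,t,bt),"planes",plane(s,*bs,.08),plane(t,*bt,.08))
# whitish top discs
def white(f,u,v,r=5):
    im=f["image"][v-r:v+r+1,u-r:u+r+1];h=cv2.cvtColor(im,cv2.COLOR_BGR2HSV);m=(h[...,1]<70)&(h[...,2]>90)
    n,l,st,c=cv2.connectedComponentsWithStats(m.astype('uint8'));k=l[r,r];return (c[k][0]+u-r,c[k][1]+v-r),st[k]
for nm,a,b in(("red",(381,219),(267,195)),("blue",(354,194),(299,208))):
    (ps,x1),(pt,x2)=white(s,*a),white(t,*b);print(nm,ps,x1[4],pt,x2[4],tri(s,ps,t,pt),plane(s,*ps,.136),plane(t,*pt,.136))
# holder top face from z maps
for f,(u,v),nm in((s,(230,180),'s'),(t,(408,190),'t')):
    P=[];Q=[]
    for vv in range(v-35,v+36):
        for uu in range(u-35,u+36):
            if f["z_map"][vv,uu]>0:
                p=zpt(f,uu,vv)
                if .07<p[2]<.09: P.append(p[:2])
    r=cv2.minAreaRect(np.array(P,np.float32));print(nm,len(P),r,np.mean(P,0))
# rack rect
P=[]
for vv in range(170,240):
    for uu in range(240,330):
        p=zpt(t,uu,vv)
        if .04<p[2]<.06:P.append(p[:2])
print("rack",cv2.minAreaRect(np.array(P,np.float32)))
# knob black
print("knob",[plane(t,385.0,195.2,.062),plane(s,247.5,185.3,.062)])
E
```

```text
bore px (np.float64(408.0530164533821), np.float64(189.45886654478977)) (np.float64(226.67708956712545), np.float64(176.93596648713347))
bore tri (array([ 0.52957737, -0.22675516,  0.07889434]), np.float64(0.0024976294766013993)) planes [ 0.53001512 -0.22451867  0.08      ] [ 0.5300828  -0.22760072  0.08      ]
red (np.float64(381.375), np.float64(219.07142857142858)) 56 (np.float64(267.3541666666667), np.float64(194.64583333333334)) 48 (array([0.48785055, 0.20592329, 0.13789306]), np.float64(0.002569762492033875)) [0.48559194 0.20630974 0.136     ] [0.48877643 0.2050221  0.136     ]
blue (np.float64(353.7), np.float64(193.2375)) 80 (np.float64(298.3076923076923), np.float64(207.1346153846154)) 52 (array([0.45275598, 0.11196733, 0.1395986 ]), np.float64(0.0025641758690243435)) [0.44889425 0.11128626 0.136     ] [0.45394879 0.11105196 0.136     ]
s 458 ((0.5243327617645264, -0.21231070160865784), (0.06564067304134369, 0.09260120987892151), 15.533893585205078) [ 0.53003127 -0.22176462]
t 375 ((0.5244423151016235, -0.21432511508464813), (0.06023409962654114, 0.09126853197813034), 17.500137329101562) [ 0.52773163 -0.22600987]
rack ((0.470135897397995, 0.15730324387550354), (0.2004251778125763, 0.08125627785921097), 69.86067199707031)
knob [array([ 0.51297115, -0.15748122,  0.062     ]), array([ 0.5103094 , -0.17214873,  0.062     ])]
```

```bash
cat > go.py <<'E'
import sys,numpy as np
from plant import manip
from scipy.spatial.transform import Rotation as R
s=manip.state();q=s["tool_rot"];M=R.from_quat([q[1],q[2],q[3],q[0]]).as_matrix()
print("t",round(s["time"],2),"pos",np.round(s["tool_pos"],4),"F",np.round(s["contact_force"],1),"w",round(float(s["gripper_width"]),3))
print("axes x",M[:,0].round(4),"y",M[:,1].round(4),"z",M[:,2].round(4))
if len(sys.argv)>3:
    d=np.array([float(a) for a in sys.argv[1:4]])-s["tool_pos"];print("tool delta",(M.T@d).round(4))
    Z=np.array([0,0,-1.]);print("tilt fix (tool rotvec)",(M.T@np.cross(M[:,2],Z)).round(4))
E
python3 go.py .487 .2055 .195
```

```text
t 0.1 pos [0.1464 0.607  0.1954] F [ 0.3  0.3 -0.2] w 1.003
axes x [ 0.2346  0.9721 -0.0019] y [ 9.721e-01 -2.346e-01 -2.000e-04] z [-7.0e-04 -1.8e-03 -1.0e+00]
tool delta [-0.3104  0.4253  0.0009]
tilt fix (tool rotvec) [-0.0002  0.0019 -0.    ]
```

```bash
python3 -m handwheel '[{"dx":-0.03,"dy":0.042},{"dx":-0.065,"dy":0.09},{"dx":-0.1,"dy":0.138},{"dx":-0.135,"dy":0.186},{"dx":-0.155,"dy":0.213}]' 0; python3 -m handwheel '[{"dx":-0.03,"dy":0.042},{"dx":-0.065,"dy":0.09},{"dx":-0.1,"dy":0.138},{"dx":-0.13,"dy":0.18},{"dx":-0.155,"dy":0.212}]';python3 -m handwheel '[{"dx":0},{"dx":0}]'; python3 go.py .487 .2055 .195
```

```text
t 0.1 pos [0.1464 0.607  0.1954] F [ 0.3  0.3 -0.2] w 1.003
axes x [ 0.2346  0.9721 -0.0019] y [ 9.721e-01 -2.346e-01 -2.000e-04] z [-7.0e-04 -1.8e-03 -1.0e+00]
tool delta [-0.3104  0.4253  0.0009]
tilt fix (tool rotvec) [-0.0002  0.0019 -0.    ]invalid input at $[0]: expected keys dx, dy, dz, ax, ay, az
invalid input at $[0]: expected keys dx, dy, dz, ax, ay, az
invalid input at $[0]: expected keys dx, dy, dz, ax, ay, az
```

```bash
python3 -m handwheel '[{"dx":-0.03,"dy":0.042,"dz":0,"ax":0,"ay":0,"az":0},{"dx":-0.065,"dy":0.09,"dz":0,"ax":0,"ay":0,"az":0},{"dx":-0.1,"dy":0.138,"dz":0,"ax":0,"ay":0,"az":0},{"dx":-0.135,"dy":0.186,"dz":0,"ax":0,"ay":0,"az":0},{"dx":-0.155,"dy":0.213,"dz":0,"ax":0,"ay":0,"az":0}]' 0; python3 go.py .487 .2055 .195
```

```text
time: 0.72
tool_pos: [0.3184, 0.4047, 0.196]
tool_rot: [0.0, 0.786, 0.618, -0.0]
contact_force: [0.3, 0.4, -0.1]
gripper_width: 1.001
t 0.72 pos [0.3184 0.4047 0.196 ] F [ 0.3  0.4 -0.1] w 1.001
axes x [ 2.365e-01  9.716e-01 -8.000e-04] y [ 9.716e-01 -2.365e-01 -1.000e-04] z [-3.e-04 -7.e-04 -1.e+00]
tool delta [-0.1537  0.2109  0.0011]
tilt fix (tool rotvec) [-0.0001  0.0008  0.    ]
```

```bash
python3 -m handwheel '[{"dx":-0.035,"dy":0.047,"dz":0,"ax":0,"ay":0,"az":0},{"dx":-0.07,"dy":0.095,"dz":0,"ax":0,"ay":0,"az":0},{"dx":-0.105,"dy":0.143,"dz":0,"ax":0,"ay":0,"az":0},{"dx":-0.14,"dy":0.191,"dz":0,"ax":0,"ay":0,"az":0},{"dx":-0.154,"dy":0.211,"dz":0,"ax":0,"ay":0,"az":0}]' 0;  python3 -m handwheel '[{"dx":0,"dy":0,"dz":0,"ax":0,"ay":0,"az":0},{"dx":0,"dy":0,"dz":0,"ax":0,"ay":0,"az":0}]'; python3 go.py .487 .2055 .099;python3 - <<'E'
from plant import manip
import cv2,numpy as np
for n in("scene","top"):
    f=manip.grab_frame(n); cv2.imwrite(f"pics/{n}1.png",f["image"]); np.savez(f"pics/{n}1.npz",**f)
a=cv2.imread("pics/scene1.png")[80:300,250:520];b=cv2.imread("pics/top1.png")[100:320,180:450]
cv2.imwrite("pics/z3.png",cv2.convertScaleAbs(cv2.resize(np.hstack([a,b]),(800,326),interpolation=cv2.INTER_CUBIC),alpha=1.4))
E
```

```text
time: 1.35
tool_pos: [0.4875, 0.2051, 0.196]
tool_rot: [0.0, 0.787, 0.617, -0.0]
contact_force: [-0.8, -0.2, 0.2]
gripper_width: 1.002
time: 1.6
tool_pos: [0.4856, 0.2081, 0.1961]
tool_rot: [-0.0, 0.786, 0.619, -0.0]
contact_force: [-0.4, 0.1, -0.0]
gripper_width: 0.999
t 1.6 pos [0.4856 0.2081 0.1961] F [-0.4  0.1 -0. ] w 0.999
axes x [ 2.342e-01  9.722e-01 -1.000e-04] y [ 0.9722 -0.2342 -0.001 ] z [-1.e-03  2.e-04 -1.e+00]
tool delta [-0.0022  0.002   0.0971]
tilt fix (tool rotvec) [-0.001   0.0001 -0.    ]
```

View pics/z3.png

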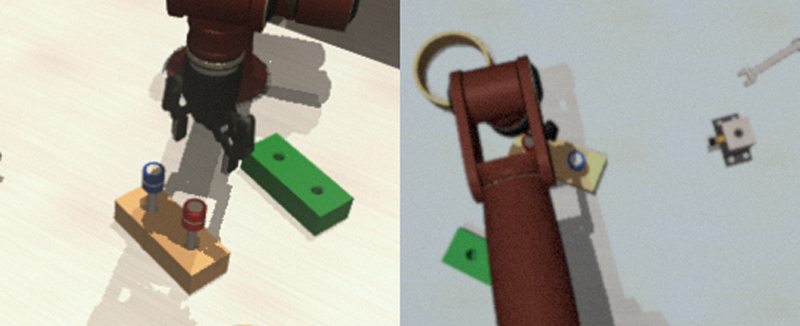

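```bash
python3 - <<'E'
from h import *
s=load("scene1")
x=np.array([.234,.972,0]);c=np.array([.4856,.2081,.209])
for p in(c,c+x*.05,c-x*.05): print(proj(s,p), [(a-o)*1.481 for a,o in zip(proj(s,p),(250,80))])
E
for i in 1 2; do python3 go.py .487 .2055 .099|head -1; done
```

```text
(np.float64(384.87132284759076), np.float64(195.9547433148267)) [np.float64(199.74442913728194), np.float64(171.72897484925832)]
(np.float64(402.5278833070504), np.float64(208.2420531422107)) [np.float64(225.89379517774165), np.float64(189.92648070361406)]
(np.float64(367.98007245906535), np.float64(184.2255198172922)) [np.float64(174.7284873118758), np.float64(154.35799484940975)]
t 1.7 pos [0.4855 0.2086 0.1963] F [0.  0.2 0.5] w 0.997
t 1.7 pos [0.4855 0.2086 0.1963] F [0.  0.2 0.5] w 0.997
```

```bash
python3 - <<'E'
from h import *
s=load("scene1")
im=s["image"][130:240,350:430];cv2.imwrite("pics/z4.png",cv2.convertScaleAbs(cv2.resize(im,(560,770)[::1] if 0 else (436,600),interpolation=cv2.INTER_CUBIC),alpha=2))
for v in range(150,205,3):
    print(v,[tuple((zpt(s,u,v)*1000).round().astype(int)) for u in (371,375,405,409,413)])
E
```

```text
150 [(np.int64(466), np.int64(156), np.int64(298)), (np.int64(490), np.int64(177), np.int64(324)), (np.int64(497), np.int64(244), np.int64(358)), (np.int64(70), np.int64(83), np.int64(0)), (np.int64(61), np.int64(92), np.int64(-2))]
153 [(np.int64(492), np.int64(170), np.int64(314)), (np.int64(495), np.int64(180), np.int64(320)), (np.int64(496), np.int64(244), np.int64(351)), (np.int64(487), np.int64(249), np.int64(347)), (np.int64(79), np.int64(100), np.int64(2))]
156 [(np.int64(493), np.int64(171), np.int64(307)), (np.int64(495), np.int64(181), np.int64(313)), (np.int64(499), np.int64(246), np.int64(346)), (np.int64(494), np.int64(252), np.int64(346)), (np.int64(92), np.int64(107), np.int64(3))]
159 [(np.int64(479), np.int64(164), np.int64(286)), (np.int64(467), np.int64(168), np.int64(280)), (np.int64(498), np.int64(247), np.int64(339)), (np.int64(499), np.int64(255), np.int64(343)), (np.int64(499), np.int64(263), np.int64(347))]
162 [(np.int64(479), np.int64(165), np.int64(278)), (np.int64(468), np.int64(168), np.int64(272)), (np.int64(478), np.int64(240), np.int64(314)), (np.int
[... 2666 characters left out ...]
(-1))]
198 [(np.int64(317), np.int64(92), np.int64(3)), (np.int64(309), np.int64(100), np.int64(1)), (np.int64(264), np.int64(168), np.int64(2)), (np.int64(256), np.int64(177), np.int64(-1)), (np.int64(250), np.int64(186), np.int64(0))]
201 [(np.int64(320), np.int64(95), np.int64(-4)), (np.int64(318), np.int64(105), np.int64(0)), (np.int64(271), np.int64(172), np.int64(-2)), (np.int64(266), np.int64(182), np.int64(-1)), (np.int64(265), np.int64(193), np.int64(5))]
204 [(np.int64(337), np.int64(104), np.int64(3)), (np.int64(329), np.int64(112), np.int64(1)), (np.int64(283), np.int64(178), np.int64(-1)), (np.int64(275), np.int64(187), np.int64(-2)), (np.int64(274), np.int64(197), np.int64(3))]
```

View pics/z4.png

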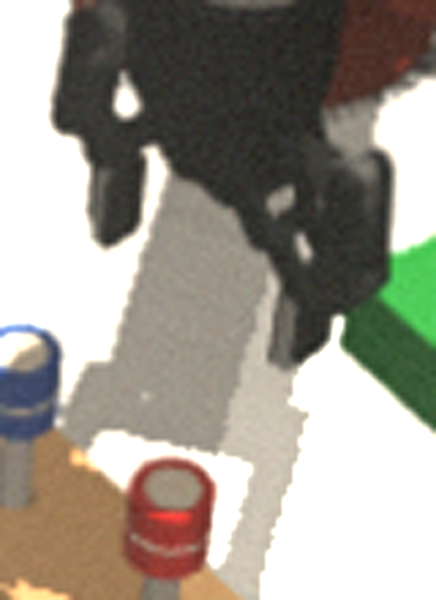

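The fingers straddle the red post: tips at scene px (369,175) and (402,197), roller at (381,224). The camera puts the tips about 30 mm higher than the reported TCP implies. I'll go down part way and recheck the height before closing.

```bash
python3 -m handwheel '[{"dx":-0.003,"dy":0.002,"dz":0.02,"ax":0,"ay":0,"az":0},{"dx":-0.003,"dy":0.002,"dz":0.04,"ax":0,"ay":0,"az":0},{"dx":-0.003,"dy":0.002,"dz":0.06,"ax":0,"ay":0,"az":0},{"dx":-0.003,"dy":0.002,"dz":0.076,"ax":0,"ay":0,"az":0},{"dx":-0.003,"dy":0.002,"dz":0.076,"ax":0,"ay":0,"az":0}]' 0;python3 -m handwheel '[{"dx":0,"dy":0,"dz":0,"ax":0,"ay":0,"az":0},{"dx":0,"dy":0,"dz":0,"ax":0,"ay":0,"az":0}]'; python3 go.py .487 .2055 .099;python3 - <<'E'
from plant import manip
from h import *
for n in("scene",):
    f=manip.grab_frame(n); np.savez(f"pics/{n}2.npz",**f)
s=f
im=s["image"][150:260,335:435];cv2.imwrite("pics/z5.png",cv2.convertScaleAbs(cv2.resize(im,(545,600),interpolation=cv2.INTER_CUBIC),alpha=2))
P=np.array([np.r_[zpt(s,u,v),u,v] for v in range(150,260) for u in range(335,435) if s["image"][v,u].max()<45])
P=P[(P[:,0]>.43)&(P[:,0]<.56)&(P[:,2]>.09)]
for lo,hi in((.1,.19),(.19,.26)):pass
L=P[P[:,1]<.185];Rr=P[P[:,1]>.235]
for A in(L,Rr):
    i=np.argsort(A[:,2])[:12];print(A[i].round(3))
E
```

```text
time: 2.33
tool_pos: [0.4861, 0.204, 0.1181]
tool_rot: [-0.001, 0.786, 0.619, -0.002]
contact_force: [0.6, -0.3, 0.9]
gripper_width: 0.999
time: 2.58
tool_pos: [0.4883, 0.2045, 0.1217]
tool_rot: [0.0, 0.786, 0.619, 0.001]
contact_force: [0.5, 0.9, -0.1]
gripper_width: 1.001
t 2.58 pos [0.4883 0.2045 0.1217] F [ 0.5  0.9 -0.1] w 1.001
axes x [0.2346 0.9721 0.001 ] y [ 0.9721 -0.2346  0.0018] z [ 2.e-03  5.e-04 -1.e+00]
tool delta [ 0.0006 -0.0016  0.0227]
tilt fix (tool rotvec) [ 0.0018 -0.001  -0.    ]
[[4.78e-01 1.62e-01 1.72e-01 3.67e+02 1.98e+02]
 [4.82e-01 1.62e-01 1.72e-01 3.66e+02 1.99e+02]
 [4.70e-01 1.65e-01 1.73e-01 3.70e+02 1.96e+02]
 [4.85e-01 1.61e-01 1.73e-01 3.65e+02 1.99e+02]
 [4.76e-01 1.63e-01 1.74e-01 3.68e+02 1.97e+02]
 [4.83e-01 1.60e-01 1.75e-01 3.65e+02 1.98e+02]
 [4.76e-01 1.66e-01 1.75e-01 3.69e+02 1.97e+02]
 [4.79e-01 1.62e-01 1.75e-01 3.67e+02 1.97e+02]
 [4.70e-01 1.65e-01 1.76e-01 3.70e+02 1.95e+02]
 [4.68e-01 1.64e-01 1.77e-01 3.70e+02 1.94e+02]
 [4.75e-01 1.65e-01 1.77e-01 3.69e+02 1.96e+02]
 [4.84e-01 1.63e-01 1.77e-01 3.66e+02 1.98e+02]]
[[5.05e-01 2.52e-01 1.77e-01 3.97e+02 2.20e+02]
 [5.05e-01 2.51e-01 1.80e-01 3.97e+02 2.19e+02]
 [5.07e-01 2.55e-01 1.81e-01 3.98e+02 2.20e+02]
 [4.99e-01 2.57e-01 1.81e-01 4.01e+02 2.18e+02]
 [5.01e-01 2.59e-01 1.81e-01 4.01e+02 2.19e+02]
 [5.06e-01 2.59e-01 1.82e-01 4.00e+02 2.20e+02]
 [4.99e-01 2.59e-01 1.82e-01 4.02e+02 2.18e+02]
 [5.06e-01 2.54e-01 1.83e-01 3.98e+02 2.19e+02]
 [4.96e-01 2.60e-01 1.84e-01 4.03e+02 2.17e+02]
 [5.06e-01 2.56e-01 1.84e-01 3.99e+02 2.19e+02]
 [5.06e-01 2.51e-01 1.84e-01 3.97e+02 2.18e+02]
 [5.05e-01 2.58e-01 1.84e-01 4.00e+02 2.19e+02]]
```

View pics/z5.png

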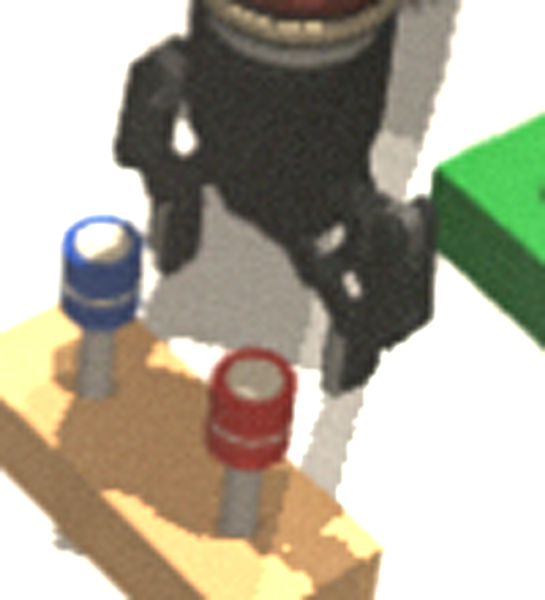

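```bash
python3 -m handwheel '[{"dx":0,"dy":-0.001,"dz":0.01,"ax":0,"ay":0,"az":0},{"dx":0,"dy":-0.001,"dz":0.022,"ax":0,"ay":0,"az":0},{"dx":0,"dy":-0.001,"dz":0.022,"ax":0,"ay":0,"az":0}]' 0; cat > look.py <<'E'
import sys
from plant import manip
from h import *
k=sys.argv[1]
s=manip.grab_frame("scene");np.savez(f"pics/scene{k}.npz",**s)
u,v=int(sys.argv[2]),int(sys.argv[3]);w=55
im=s["image"][v-w:v+w,u-w:u+w];cv2.imwrite(f"pics/v{k}.png",cv2.convertScaleAbs(cv2.resize(im,(600,600),interpolation=cv2.INTER_CUBIC),alpha=2))
print("scale",600/110,"origin",u-w,v-w)
E
python3 look.py 3 385 215; python3 go.py .487 .2055 .099
```

```text
time: 3.0
tool_pos: [0.4851, 0.2042, 0.0964]
tool_rot: [-0.001, 0.786, 0.619, -0.002]
contact_force: [-0.8, -0.5, 0.7]
gripper_width: 0.997
scale 5.454545454545454 origin 330 160
t 3.05 pos [0.4857 0.2043 0.0973] F [ 0.2 -0.1  0.7] w 0.999
axes x [ 0.2346  0.9721 -0.001 ] y [ 0.9721 -0.2346 -0.0019] z [-2.1e-03 -5.0e-04 -1.0e+00]
tool delta [ 0.0014  0.001  -0.0017]
tilt fix (tool rotvec) [-0.0019  0.001  -0.    ]
```

View pics/v3.png

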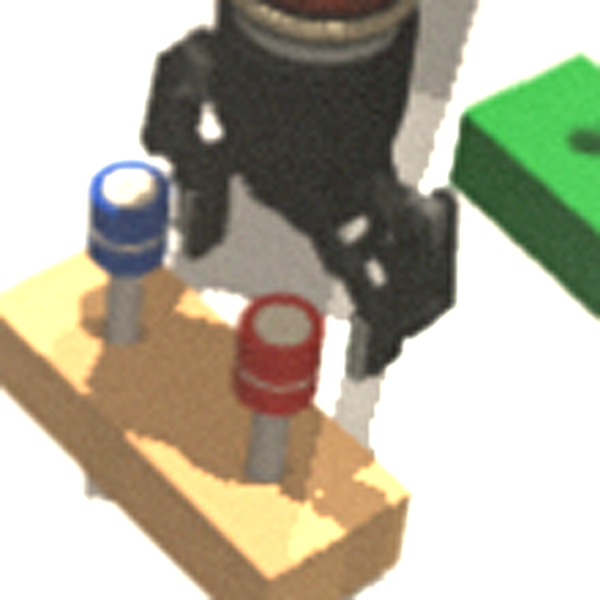

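```bash
python3 - <<'E'
from h import *
s=load("scene3")
x=np.array([.2346,.972,0]);c=np.array([.487,.205,.112])
for z in(.112,.13,.15):
  c[2]=z;print(z,[np.round(proj(s,c+d*x),1) for d in(-.045,.045)])
for z in(.0,): print("rayheights L,R at",[ [plane(s,*p,z).round(3) for z in(.11,.13,.15)] for p in((367.6,206.8),(397,229.3))])
for v in range(196,209): print(v,[tuple((zpt(s,u,v)*1000).round().astype(int).tolist()) for u in (365,367,369)])
for v in range(218,231): print(v,[tuple((zpt(s,u,v)*1000).round().astype(int).tolist()) for u in (396,398,400)])
E
```

```text
0.112 [array([365.5, 215.9]), array([394.5, 237.4])]
0.13 [array([365.9, 210.5]), array([395.3, 232. ])]
0.15 [array([366.5, 204.3]), array([396.2, 225.9])]
rayheights L,R at [[array([0.446, 0.149, 0.11 ]), array([0.464, 0.158, 0.13 ]), array([0.482, 0.167, 0.15 ])], [array([0.471, 0.241, 0.11 ]), array([0.488, 0.248, 0.13 ]), array([0.505, 0.255, 0.15 ])]]
196 [(483, 159, 181), (480, 163, 180), (474, 164, 175)]
197 [(484, 160, 178), (478, 162, 174), (472, 164, 171)]
198 [(486, 161, 178), (479, 163, 173), (472, 164, 168)]
199 [(485, 161, 174), (478, 162, 168), (472, 164, 164)]
200 [(485, 161, 170), (478, 163, 166), (472, 165, 162)]
201 [(484, 161, 166), (474, 161, 159), (470, 164, 156)]
202 [(483, 160, 162), (475, 161, 156), (469, 164, 153)]
203 [(483, 161, 159), (474, 161, 152), (470, 164, 151)]
204 [(484, 161, 157), (474, 161, 149), (468, 163, 145)]
205 [(483, 161, 153), (476, 163, 149), (1206, 532, 964)]
206 [(480, 160, 146), (346, 97, -1), (346, 103, 3)]
207 [(483, 161, 146), (350, 99, 0), (345, 103, -2)]
208 [(356, 96, -1), (353, 101, 0), (351, 106, 1)]
218 [(507, 249, 183), (508, 254, 188), (504, 257, 186)]
219 [(507, 250, 181), (509, 255, 186), (503, 257, 182)]
220 [(507, 250, 177), (507, 254, 180), (504, 258, 180)]
221 [(506, 250, 174), (505, 254, 175), (504, 258, 177)]
222 [(506, 250, 171), (505, 254, 172), (504, 259, 174)]
223 [(504, 250, 165), (505, 255, 170), (501, 258, 168)]
224 [(506, 251, 165), (504, 255, 165), (503, 259, 166)]
225 [(506, 251, 162), (504, 255, 162), (502, 259, 163)]
226 [(505, 251, 158), (508, 257, 164), (501, 259, 159)]
227 [(501, 250, 150), (507, 257, 160), (498, 258, 152)]
228 [(505, 252, 152), (504, 256, 153), (364, 207, -4)]
229 [(501, 251, 144), (373, 205, -2), (367, 208, -5)]
230 [(380, 203, 0), (376, 206, -2), (375, 212, 1)]
```

Camera depth puts the open fingertips at z≈0.145, although the report implies 0.112; xy agrees to about 3 mm. Lowering 24 mm more is safe whichever reading is right, so I'll do that and look again.

```bash
python3 -m handwheel '[{"dx":0,"dy":0,"dz":0.01,"ax":0,"ay":0,"az":0},{"dx":0,"dy":0,"dz":0.018,"ax":0,"ay":0,"az":0},{"dx":0,"dy":0,"dz":0.024,"ax":0,"ay":0,"az":0},{"dx":0,"dy":0,"dz":0.024,"ax":0,"ay":0,"az":0}]' 0
python3 look.py 4 385 215; python3 go.py .487 .2055 .099; python3 - <<'E'
from h import *
s=load("scene4")
for v in range(206,224): print(v,[tuple((zpt(s,u,v)*1000).round().astype(int).tolist()) for u in (363,365,367)],[tuple((zpt(s,u,v+22)*1000).round().astype(int).tolist()) for u in (394,396,398)])
E
```

```text
time: 3.55
tool_pos: [0.486, 0.2044, 0.0737]
tool_rot: [-0.0, 0.786, 0.619, -0.001]
contact_force: [0.9, -0.0, 0.4]
gripper_width: 1.002
scale 5.454545454545454 origin 330 160
t 3.6 pos [0.4864 0.2045 0.0742] F [-0.8 -0.1  1. ] w 1.001
axes x [ 2.346e-01  9.721e-01 -3.000e-04] y [ 9.721e-01 -2.346e-01 -5.000e-04] z [-5.e-04 -1.e-04 -1.e+00]
tool delta [ 0.0011  0.0003 -0.0248]
tilt fix (tool rotvec) [-0.0005  0.0003 -0.    ]
206 [(486, 158, 151), (484, 162, 151), (475, 162, 144)] [(509, 249, 154), (503, 251, 150), (503, 256, 153)]
207 [(485, 157, 146), (482, 161, 146), (477, 164, 143)] [(508, 249, 149), (504, 252, 148), (505, 257, 151)]
208 [(487, 159, 146), (483, 161, 143), (475, 163, 138)] [(508, 249, 146), (504, 252, 145), (504, 257, 148)]
209 [(487, 159, 142), (481, 161, 138), (477, 164, 137)] [(506, 249, 142), (504, 252, 141), (505, 258, 146)]
210 [(486, 159, 138), (483, 162, 138), (477, 164, 134)] [(507, 250, 140), (507, 254, 142), (503, 257, 140)]
211 [(486, 159, 135), (480, 161, 131), (474, 163, 127)] [(508, 250, 138), (505, 254, 137), (507, 259, 142)]
212 [(487, 159, 133), (
[... 499 characters left out ...]
(429, 131, 49), (423, 133, 45), (425, 140, 51)] [(414, 215, 5), (406, 217, -1), (404, 221, 0)]
218 [(433, 133, 50), (432, 138, 52), (426, 141, 49)] [(455, 232, 52), (412, 219, 2), (407, 223, 0)]
219 [(435, 134, 50), (434, 139, 51), (430, 142, 49)] [(458, 233, 52), (415, 221, 3), (410, 224, 0)]
220 [(439, 136, 50), (437, 141, 51), (433, 144, 50)] [(461, 235, 52), (456, 238, 49), (416, 227, 4)]
221 [(444, 139, 53), (440, 143, 51), (434, 145, 47)] [(463, 236, 51), (458, 239, 49), (416, 228, 0)]
222 [(445, 140, 50), (444, 145, 53), (440, 148, 51)] [(466, 237, 52), (464, 241, 52), (462, 246, 52)]
223 [(448, 142, 51), (446, 146, 52), (443, 150, 52)] [(469, 239, 52), (466, 243, 51), (461, 246, 48)]
```

View pics/v4.png

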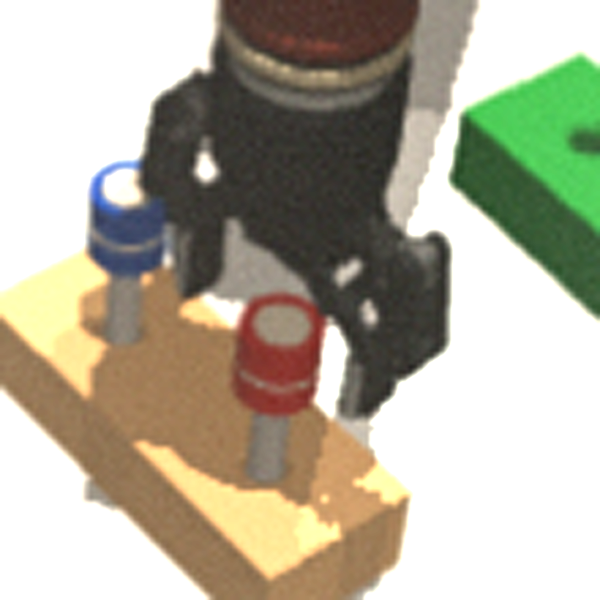

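```bash
python3 - <<'E'
from h import *
s=load("scene4")
# knuckle left: zoom (150,180)->px ; body bottom zoom(300,265)
for X,Y in((155,160),(160,190),(175,215),(200,230),(270,240),(300,262),(330,250),(250,200)):
    u,v=330+X/5.4545,160+Y/5.4545;print(X,Y,(zpt(s,u,v)*1000).round())
E
python3 -m handwheel '[{"dx":0,"dy":0,"dz":0.004,"ax":0,"ay":0,"az":0},{"dx":0,"dy":0,"dz":0.008,"ax":0,"ay":0,"az":0}]' 0
```

```text
155 160 [483. 141. 191.]
160 190 [481. 144. 174.]
175 215 [486. 154. 170.]
200 230 [478. 162. 158.]
270 240 [497. 203. 191.]
300 262 [510. 223. 201.]
330 250 [503. 231. 207.]
250 200 [499. 194. 210.]
time: 3.85
tool_pos: [0.4868, 0.2046, 0.0665]
tool_rot: [0.0, 0.786, 0.619, 0.0]
contact_force: [0.2, -0.7, -0.4]
gripper_width: 1.003
```

```bash
python3 -m handwheel '[{"dx":0,"dy":0,"dz":0.004,"ax":0,"ay":0,"az":0},{"dx":0,"dy":0,"dz":0.008,"ax":0,"ay":0,"az":0},{"dx":0,"dy":0,"dz":0.008,"ax":0,"ay":0,"az":0}]' 0
python3 look.py 5 385 215; python3 go.py
```

```text
time: 4.22
tool_pos: [0.4862, 0.2044, 0.0579]
tool_rot: [-0.0, 0.786, 0.619, -0.0]
contact_force: [0.4, 0.7, -0.2]
gripper_width: 1.001
scale 5.454545454545454 origin 330 160
t 4.28 pos [0.4864 0.2045 0.0583] F [ 0.6 -0.9 -0.6] w 0.998
axes x [ 2.346e-01  9.721e-01 -2.000e-04] y [ 9.721e-01 -2.346e-01 -3.000e-04] z [-4.e-04 -1.e-04 -1.e+00]
```

View pics/v5.png

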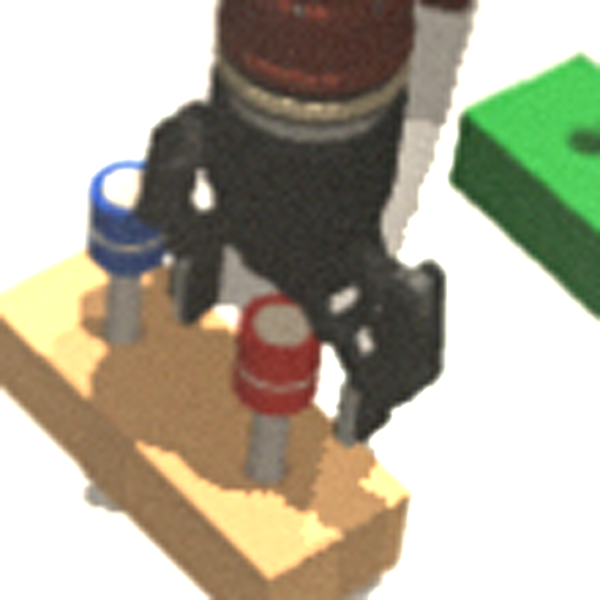

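The roller sits between the pads: the tips at (195,322)/(350,440) bracket it at lower-roller height. Closing now.

```bash
python3 -m handwheel '[{"dx":0,"dy":0,"dz":0,"ax":0,"ay":0,"az":0},{"dx":0,"dy":0,"dz":0,"ax":0,"ay":0,"az":0},{"dx":0,"dy":0,"dz":0,"ax":0,"ay":0,"az":0},{"dx":0,"dy":0,"dz":0,"ax":0,"ay":0,"az":0},{"dx":0,"dy":0,"dz":0,"ax":0,"ay":0,"az":0}]' 255
python3 look.py 6 385 215; python3 go.py
```

```text
time: 4.9
tool_pos: [0.4868, 0.2047, 0.0589]
tool_rot: [0.0, 0.786, 0.619, 0.0]
contact_force: [-0.5, -0.4, 1.7]
gripper_width: 0.408
scale 5.454545454545454 origin 330 160
t 4.95 pos [0.4868 0.2047 0.0589] F [-0.5  0.3  2.7] w 0.408
axes x [2.345e-01 9.721e-01 3.000e-04] y [ 9.721e-01 -2.345e-01  5.000e-04] z [ 5.e-04  2.e-04 -1.e+00]
```

View pics/v6.png

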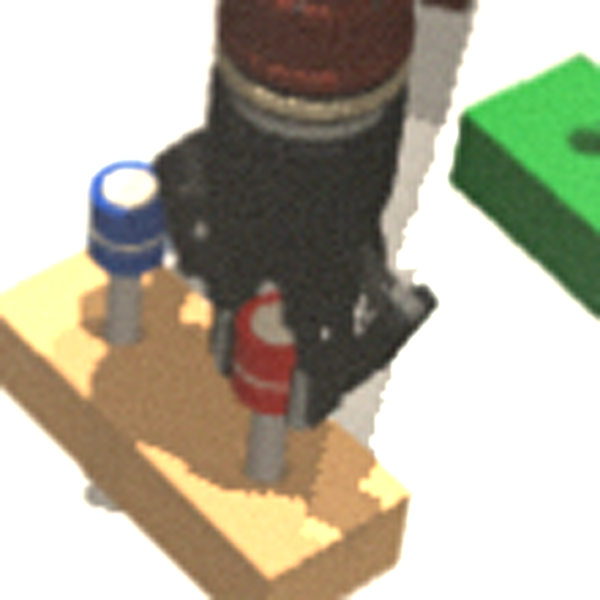

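Gripped: width 0.408 (≈35 mm), pads over the roller's lower two-thirds. Lifting.

```bash
python3 -m handwheel '[{"dx":0,"dy":0,"dz":-0.006,"ax":0,"ay":0,"az":0},{"dx":0,"dy":0,"dz":-0.015,"ax":0,"ay":0,"az":0},{"dx":0,"dy":0,"dz":-0.03,"ax":0,"ay":0,"az":0},{"dx":0,"dy":0,"dz":-0.05,"ax":0,"ay":0,"az":0},{"dx":0,"dy":0,"dz":-0.075,"ax":0,"ay":0,"az":0}]'
python3 -m handwheel '[{"dx":0,"dy":0,"dz":-0.025,"ax":0,"ay":0,"az":0},{"dx":0,"dy":0,"dz":-0.045,"ax":0,"ay":0,"az":0},{"dx":0,"dy":0,"dz":-0.045,"ax":0,"ay":0,"az":0},{"dx":0,"dy":0,"dz":-0.045,"ax":0,"ay":0,"az":0}]'
python3 look.py 7 390 190; python3 go.py .53 -.2265 .18
```

```text
time: 5.58
tool_pos: [0.4865, 0.2045, 0.1351]
tool_rot: [0.0, 0.786, 0.619, 0.0]
contact_force: [-0.2, -0.2, -2.7]
gripper_width: 0.41
time: 6.08
tool_pos: [0.486, 0.2044, 0.1777]
tool_rot: [-0.0, 0.786, 0.619, -0.001]
contact_force: [0.3, 0.4, -1.9]
gripper_width: 0.407
scale 5.454545454545454 origin 335 135
t 6.12 pos [0.4857 0.2043 0.1771] F [-0.4 -0.6 -2.3] w 0.412
axes x [ 0.2346  0.9721 -0.0011] y [ 0.9721 -0.2346 -0.0021] z [-2.3e-03 -6.0e-04 -1.0e+00]
tool delta [-0.4084  0.1441 -0.0027]
tilt fix (tool rotvec) [-0.0021  0.0011 -0.    ]
```

View pics/v7.png

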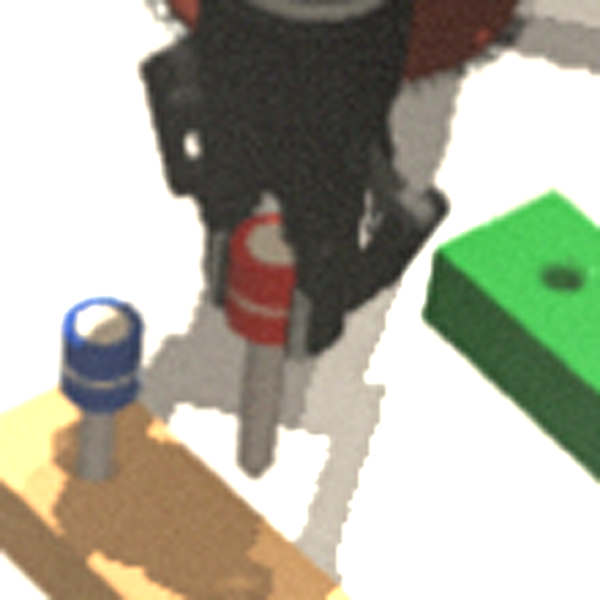

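The post is held upright with its foot at zoom (255,470), well clear of the rack. Moving it to above the holder, raised a little.

```bash
python3 -m handwheel '[{"dx":-0.02,"dy":0.012,"dz":-0.015,"ax":0,"ay":0,"az":0},{"dx":-0.06,"dy":0.025,"dz":-0.02,"ax":0,"ay":0,"az":0},{"dx":-0.1,"dy":0.038,"dz":-0.02,"ax":0,"ay":0,"az":0},{"dx":-0.145,"dy":0.052,"dz":-0.02,"ax":0,"ay":0,"az":0},{"dx":-0.19,"dy":0.067,"dz":-0.02,"ax":0,"ay":0,"az":0}]'
python3 -m handwheel '[{"dx":-0.045,"dy":0.016,"dz":0,"ax":0,"ay":0,"az":0},{"dx":-0.09,"dy":0.032,"dz":0,"ax":0,"ay":0,"az":0},{"dx":-0.135,"dy":0.048,"dz":0,"ax":0,"ay":0,"az":0},{"dx":-0.18,"dy":0.064,"dz":0,"ax":0,"ay":0,"az":0},{"dx":-0.205,"dy":0.073,"dz":0,"ax":0,"ay":0,"az":0}]'
python3 -m handwheel '[{"dx":-0.013,"dy":0.004,"dz":0.01,"ax":0,"ay":0,"az":0},{"dx":-0.013,"dy":0.004,"dz":0.02,"ax":0,"ay":0,"az":0},{"dx":-0.013,"dy":0.004,"dz":0.02,"ax":0,"ay":0,"az":0},{"dx":-0.013,"dy":0.004,"dz":0.02,"ax":0,"ay":0,"az":0}]'
python3 go.py .53 -.2265 .18
```

```text
time: 6.75
tool_pos: [0.5063, 0.0029, 0.197]
tool_rot: [-0.001, 0.786, 0.619, -0.001]
contact_force: [-0.3, 0.6, -2.4]
gripper_width: 0.41
time: 7.38
tool_pos: [0.5291, -0.2142, 0.1966]
tool_rot: [-0.001, 0.786, 0.618, -0.001]
contact_force: [-0.1, 0.0, -2.2]
gripper_width: 0.407
time: 7.88
tool_pos: [0.5308, -0.2247, 0.1783]
tool_rot: [-0.0, 0.785, 0.619, 0.0]
contact_force: [-0.0, -0.4, -2.0]
gripper_width: 0.407
t 7.88 pos [ 0.5308 -0.2247  0.1783] F [-0.  -0.4 -2. ] w 0.407
axes x [2.332e-01 9.724e-01 3.000e-04] y [ 9.724e-01 -2.332e-01 -3.000e-04] z [-2.e-04  3.e-04 -1.e+00]
tool delta [-0.0019 -0.0004 -0.0017]
tilt fix (tool rotvec) [-0.0003 -0.0003  0.    ]
```

```bash
cat > look2.py <<'E'
import sys
from plant import manip
from h import *
k=sys.argv[1];o=[]
for n,(u,v,w) in dict(scene=(225,165,35),top=(405,190,35)).items():
    s=manip.grab_frame(n);np.savez(f"pics/{n}{k}.npz",**s)
    o.append(cv2.convertScaleAbs(cv2.resize(s["image"][v-w:v+w,u-w:u+w],(400,400),interpolation=cv2.INTER_CUBIC),alpha=1.7))
cv2.imwrite(f"pics/w{k}.png",np.hstack(o))
E
python3 look2.py 8
```

```text
(no output)
```

View pics/w8.png

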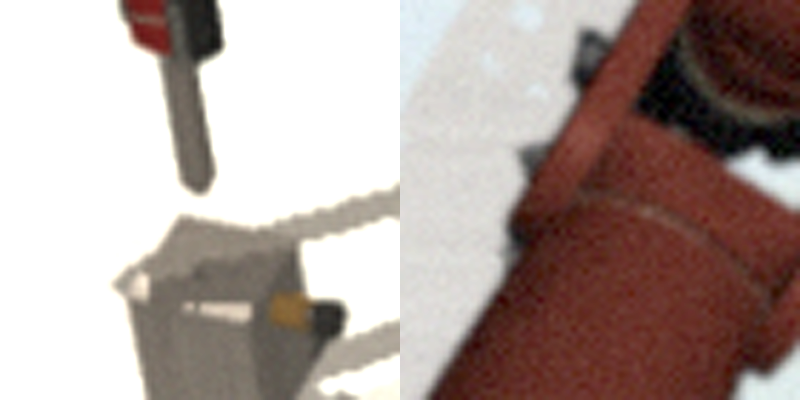

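Scene view: the rod is upright, parallel to the holder's vertical edges. Its foot is at zoom (198,190), above the holder top, and the bore is in shadow. The arm blocks the top view. I'll measure the foot precisely.

```bash
python3 - <<'E'
from h import *
s=load("scene8");im=cv2.cvtColor(s["image"],cv2.COLOR_BGR2GRAY).astype(float)
C=[]
for v in range(140,168):
    r=im[v,212:235];bg=np.percentile(r,85);k=np.clip((bg-r)/(bg-r.min()+1e-6),0,1) if bg-r.min()>25 else None
    if k is None: print(v,"none");continue
    m=k>.5;xs=np.nonzero(m)[0]+212;print(v,xs.min(),xs.max(),round((k*np.arange(212,235)).sum()/k.sum(),2))
for z in(.125,.13,.135):print(z,np.round(proj(s,(.530,-.2265,z)),1),np.round(proj(s,(.530,-.2245,z)),1))
# rod mid (40mm above foot)
print("rod at .17",proj(s,(.53,-.2245,.17)))
E
```

```text
140 218 225 221.91
141 218 224 221.21
142 218 224 221.01
143 218 224 221.12
144 219 224 221.27
145 219 224 221.49
146 219 224 221.73
147 219 225 221.98
148 219 225 222.16
149 219 225 222.39
150 220 225 222.43
151 220 225 222.47
152 220 225 222.7
153 220 226 222.89
154 220 226 223.08
155 220 226 223.26
156 221 226 223.26
157 221 226 223.42
158 221 227 223.65
159 221 227 223.94
160 221 227 224.03
161 222 226 223.98
162 222 226 223.8
163 223 226 224.13
164 224 225 224.21
165 none
166 none
167 221 223 221.9
0.125 [223.8 163.6] [224.4 163.8]
0.13 [223.6 162.1] [224.2 162.3]
0.135 [223.3 160.6] [223.9 160.8]
rod at .17 (np.float64(222.0761609847018), np.float64(150.12833417972834))
```

```bash
python3 -m handwheel '[{"dx":-0.001,"dy":-0.001,"dz":0.015,"ax":0,"ay":0,"az":0},{"dx":-0.001,"dy":-0.001,"dz":0.03,"ax":0,"ay":0,"az":0},{"dx":-0.001,"dy":-0.001,"dz":0.042,"ax":0,"ay":0,"az":0},{"dx":-0.001,"dy":-0.001,"dz":0.042,"ax":0,"ay":0,"az":0}]'
python3 look2.py 9; python3 go.py .53 -.226 .1285
```

```text
time: 8.48
tool_pos: [0.5284, -0.2259, 0.1342]
tool_rot: [-0.002, 0.786, 0.619, -0.001]
contact_force: [-0.0, 0.2, -2.6]
gripper_width: 0.405
t 8.57 pos [ 0.5296 -0.2266  0.1363] F [ 0.4 -0.6 -1.6] w 0.408
axes x [2.347e-01 9.721e-01 1.000e-04] y [ 9.721e-01 -2.347e-01 -3.000e-04] z [-2.e-04  1.e-04 -1.e+00]
tool delta [0.0007 0.0002 0.0078]
tilt fix (tool rotvec) [-0.0003 -0.0001  0.    ]
```

View pics/w9.png

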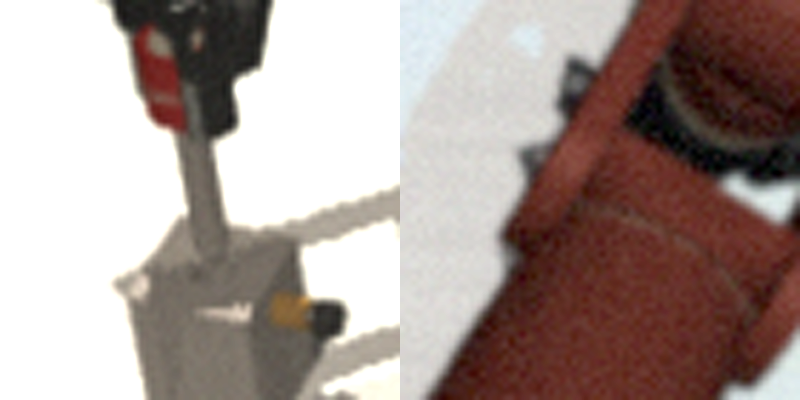

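The foot (zoom 208,262) sits just over the bore centre (expected zoom ≈210,268), so they match within 1 px. Descending in small, force-watched steps.

```bash
python3 -m handwheel '[{"dx":0,"dy":0,"dz":0.004,"ax":0,"ay":0,"az":0},{"dx":0,"dy":0,"dz":0.008,"ax":0,"ay":0,"az":0},{"dx":0,"dy":0,"dz":0.008,"ax":0,"ay":0,"az":0}]'; python3 go.py
```

```text
time: 8.95
tool_pos: [0.5294, -0.2264, 0.1281]
tool_rot: [-0.0, 0.786, 0.619, -0.0]
contact_force: [-0.1, 0.0, -2.0]
gripper_width: 0.406
t 8.95 pos [ 0.5294 -0.2264  0.1281] F [-0.1  0.  -2. ] w 0.406
axes x [2.346e-01 9.721e-01 2.000e-04] y [ 9.721e-01 -2.346e-01 -7.000e-04] z [-6.e-04  4.e-04 -1.e+00]
```

```bash
python3 -m handwheel '[{"dx":0,"dy":0,"dz":0.002,"ax":0,"ay":0,"az":0},{"dx":0,"dy":0,"dz":0.004,"ax":0,"ay":0,"az":0}]'; python3 go.py
```

```text
time: 9.2
tool_pos: [0.5297, -0.2266, 0.1245]
tool_rot: [0.0, 0.786, 0.619, 0.0]
contact_force: [0.4, -0.1, -2.1]
gripper_width: 0.404
t 9.2 pos [ 0.5297 -0.2266  0.1245] F [ 0.4 -0.1 -2.1] w 0.404
axes x [ 0.2346  0.9721 -0.    ] y [ 9.721e-01 -2.346e-01  2.000e-04] z [ 2.e-04 -1.e-04 -1.e+00]
```

```bash
python3 -m handwheel '[{"dx":0,"dy":0,"dz":0.002,"ax":0,"ay":0,"az":0},{"dx":0,"dy":0,"dz":0.003,"ax":0,"ay":0,"az":0},{"dx":0,"dy":0,"dz":0.003,"ax":0,"ay":0,"az":0}]'
```

```text
time: 9.57
tool_pos: [0.5295, -0.2268, 0.1215]
tool_rot: [0.0, 0.786, 0.619, -0.0]
contact_force: [-0.9, -0.8, -2.7]
gripper_width: 0.404
```

```bash
python3 -m handwheel '[{"dx":0,"dy":0,"dz":0.002,"ax":0,"ay":0,"az":0},{"dx":0,"dy":0,"dz":0.003,"ax":0,"ay":0,"az":0},{"dx":0,"dy":0,"dz":0.003,"ax":0,"ay":0,"az":0}]'
```

```text
time: 9.95
tool_pos: [0.5294, -0.2269, 0.1183]
tool_rot: [0.0, 0.786, 0.619, -0.0]
contact_force: [-1.8, -2.6, -1.4]
gripper_width: 0.406
```

```bash
python3 look2.py 10; python3 go.py
```

```text
t 10.05 pos [ 0.5294 -0.2269  0.1183] F [-1.3 -2.5 -1.8] w 0.412
axes x [ 2.346e-01  9.721e-01 -7.000e-04] y [ 9.721e-01 -2.346e-01 -4.000e-04] z [-5.e-04 -6.e-04 -1.e+00]
```

View pics/w10.png

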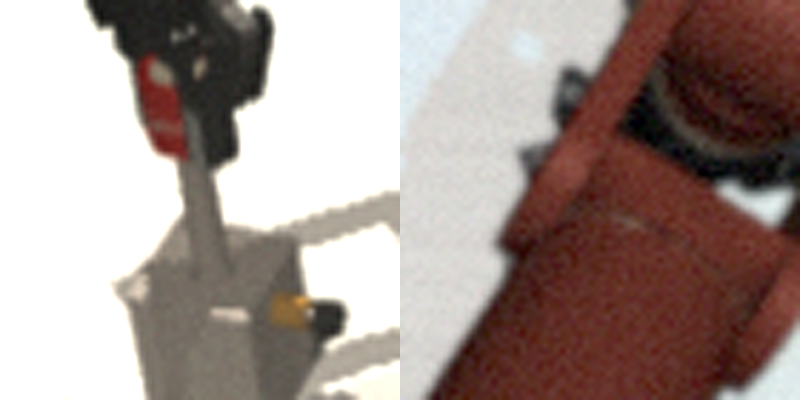

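The foot has entered the bore, with a slight side force toward −x,−y. I'll ease that way and continue.

```bash
python3 -m handwheel '[{"dx":-0.001,"dy":0,"dz":0,"ax":0,"ay":0,"az":0},{"dx":-0.001,"dy":0,"dz":0.002,"ax":0,"ay":0,"az":0},{"dx":-0.001,"dy":0,"dz":0.003,"ax":0,"ay":0,"az":0},{"dx":-0.001,"dy":0,"dz":0.003,"ax":0,"ay":0,"az":0}]';python3 go.py|head -1
```

```text
time: 10.55
tool_pos: [0.5294, -0.2273, 0.1152]
tool_rot: [-0.0, 0.786, 0.619, 0.0]
contact_force: [-0.5, 0.1, -2.6]
gripper_width: 0.407
t 10.55 pos [ 0.5294 -0.2273  0.1152] F [-0.5  0.1 -2.6] w 0.407
```

```bash
python3 -m handwheel '[{"dx":0,"dy":0,"dz":0.001,"ax":0,"ay":0,"az":0},{"dx":0,"dy":0,"dz":0.002,"ax":0,"ay":0,"az":0},{"dx":0,"dy":0,"dz":0.002,"ax":0,"ay":0,"az":0}]';python3 go.py|head -1
```

```text
time: 10.92
tool_pos: [0.5294, -0.2274, 0.1133]
tool_rot: [-0.0, 0.786, 0.619, 0.0]
contact_force: [-0.4, 0.2, -2.4]
gripper_width: 0.41
t 10.93 pos [ 0.5294 -0.2274  0.1133] F [-0.4  0.2 -2.4] w 0.41
```

Side force is gone. Next is the plunger zone.

```bash
python3 -m handwheel '[{"dx":0,"dy":0,"dz":0.001,"ax":0,"ay":0,"az":0},{"dx":0,"dy":0,"dz":0.003,"ax":0,"ay":0,"az":0},{"dx":0,"dy":0,"dz":0.003,"ax":0,"ay":0,"az":0}]'
```

```text
time: 11.3
tool_pos: [0.5293, -0.2275, 0.1103]
tool_rot: [-0.0, 0.786, 0.619, -0.0]
contact_force: [0.6, -0.3, -2.3]
gripper_width: 0.409
```

```bash
python3 -m handwheel '[{"dx":0,"dy":0,"dz":0.001,"ax":0,"ay":0,"az":0},{"dx":0,"dy":0,"dz":0.003,"ax":0,"ay":0,"az":0},{"dx":0,"dy":0,"dz":0.003,"ax":0,"ay":0,"az":0}]'
```

```text
time: 11.68
tool_pos: [0.5295, -0.2281, 0.1081]
tool_rot: [0.001, 0.786, 0.619, -0.0]
contact_force: [-2.0, -1.3, 1.1]
gripper_width: 0.409
```

```bash
python3 -m handwheel '[{"dx":0,"dy":0,"dz":0.001,"ax":0,"ay":0,"az":0},{"dx":0,"dy":0,"dz":0.003,"ax":0,"ay":0,"az":0},{"dx":0,"dy":0,"dz":0.003,"ax":0,"ay":0,"az":0}]'
```

```text
time: 12.05
tool_pos: [0.5295, -0.228, 0.1046]
tool_rot: [0.001, 0.786, 0.619, -0.0]
contact_force: [-1.4, -3.2, 1.7]
gripper_width: 0.406
```

```bash
python3 -m handwheel '[{"dx":0,"dy":0,"dz":0.001,"ax":0,"ay":0,"az":0},{"dx":0,"dy":0,"dz":0.003,"ax":0,"ay":0,"az":0},{"dx":0,"dy":0,"dz":0.003,"ax":0,"ay":0,"az":0}]'
```

```text
time: 12.42
tool_pos: [0.5291, -0.2278, 0.1005]
tool_rot: [0.0, 0.786, 0.619, -0.0]
contact_force: [-0.9, -4.8, -1.1]
gripper_width: 0.405
```

```bash
python3 -m handwheel '[{"dx":0,"dy":0,"dz":0.001,"ax":0,"ay":0,"az":0},{"dx":0,"dy":0,"dz":0.003,"ax":0,"ay":0,"az":0},{"dx":0,"dy":0,"dz":0.003,"ax":0,"ay":0,"az":0}]'
```

```text
time: 12.8
tool_pos: [0.5292, -0.2277, 0.0981]
tool_rot: [0.0, 0.786, 0.619, -0.0]
contact_force: [-1.1, -4.7, -1.4]
gripper_width: 0.407
```

```bash
python3 -m handwheel '[{"dx":0,"dy":0,"dz":0.001,"ax":0,"ay":0,"az":0},{"dx":0,"dy":0,"dz":0.003,"ax":0,"ay":0,"az":0},{"dx":0,"dy":0,"dz":0.003,"ax":0,"ay":0,"az":0}]'; python3 go.py; python3 look2.py 11
```

```text
time: 13.18
tool_pos: [0.5293, -0.2275, 0.0951]
tool_rot: [-0.0, 0.786, 0.619, -0.0]
contact_force: [0.1, -5.0, -0.7]
gripper_width: 0.41
t 13.18 pos [ 0.5293 -0.2275  0.0951] F [ 0.1 -5.  -0.7] w 0.41
axes x [ 0.2346  0.9721 -0.    ] y [ 9.721e-01 -2.346e-01 -1.000e-04] z [-1.e-04 -0.e+00 -1.e+00]
```

View pics/w11.png

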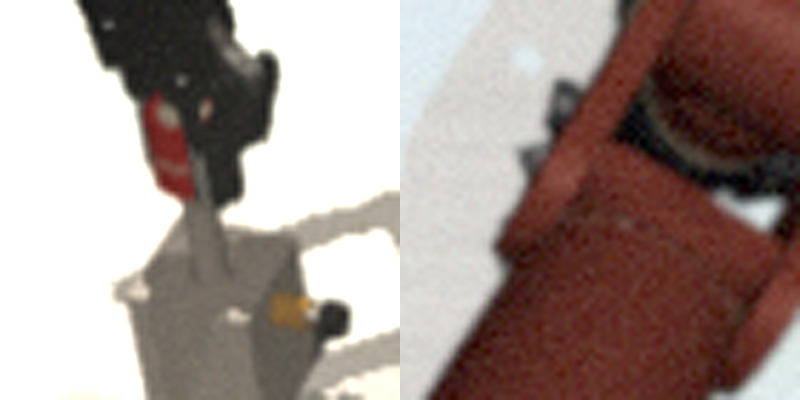

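Past the plunger: its knob is visibly pushed out, rub is about 1.5 N, foot about 33 mm deep. Now feeling for the stop in small steps.

```bash
python3 -m handwheel '[{"dx":0,"dy":0,"dz":0.001,"ax":0,"ay":0,"az":0},{"dx":0,"dy":0,"dz":0.002,"ax":0,"ay":0,"az":0},{"dx":0,"dy":0,"dz":0.003,"ax":0,"ay":0,"az":0}]'
```

```text
time: 13.65
tool_pos: [0.5295, -0.2276, 0.0927]
tool_rot: [0.0, 0.786, 0.619, 0.0]
contact_force: [-1.9, -4.8, 2.1]
gripper_width: 0.405
```

```bash
python3 -m handwheel '[{"dx":0,"dy":0,"dz":0.001,"ax":0,"ay":0,"az":0},{"dx":0,"dy":0,"dz":0.0015,"ax":0,"ay":0,"az":0}]'
```

```text
time: 13.9
tool_pos: [0.5294, -0.2276, 0.091]
tool_rot: [0.0, 0.786, 0.619, 0.0]
contact_force: [-1.3, -4.6, 1.7]
gripper_width: 0.406
```

```bash
python3 -m handwheel '[{"dx":0,"dy":0,"dz":0.001,"ax":0,"ay":0,"az":0},{"dx":0,"dy":0,"dz":0.0015,"ax":0,"ay":0,"az":0}]'
```

```text
time: 14.15
tool_pos: [0.5294, -0.2276, 0.0895]
tool_rot: [0.0, 0.786, 0.619, 0.0]
contact_force: [-0.8, -4.2, 1.1]
gripper_width: 0.407
```

```bash
python3 -m handwheel '[{"dx":0,"dy":0,"dz":0.001,"ax":0,"ay":0,"az":0},{"dx":0,"dy":0,"dz":0.0015,"ax":0,"ay":0,"az":0}]'
```

```text
time: 14.4
tool_pos: [0.5294, -0.2276, 0.0879]
tool_rot: [0.0, 0.786, 0.619, 0.0]
contact_force: [-0.7, -4.2, 1.7]
gripper_width: 0.409
```

```bash
python3 -m handwheel '[{"dx":0,"dy":0,"dz":0.001,"ax":0,"ay":0,"az":0},{"dx":0,"dy":0,"dz":0.0015,"ax":0,"ay":0,"az":0}]'
```

```text
time: 14.65
tool_pos: [0.5294, -0.2275, 0.0864]
tool_rot: [-0.0, 0.786, 0.619, 0.0]
contact_force: [-0.6, -4.0, 1.3]
gripper_width: 0.402
```

```bash
python3 -m handwheel '[{"dx":0,"dy":0,"dz":0.001,"ax":0,"ay":0,"az":0},{"dx":0,"dy":0,"dz":0.0015,"ax":0,"ay":0,"az":0}]'
```

```text
time: 14.9
tool_pos: [0.5294, -0.2276, 0.0849]
tool_rot: [0.0, 0.786, 0.619, 0.0]
contact_force: [-0.7, -4.7, 1.9]
gripper_width: 0.408
```

```bash
python3 -m handwheel '[{"dx":0,"dy":0,"dz":0.001,"ax":0,"ay":0,"az":0},{"dx":0,"dy":0,"dz":0.0015,"ax":0,"ay":0,"az":0}]'
```

```text
time: 15.15
tool_pos: [0.5294, -0.2275, 0.0834]
tool_rot: [-0.0, 0.786, 0.619, 0.0]
contact_force: [-2.0, -4.1, 1.8]
gripper_width: 0.407
```

```bash
python3 -m handwheel '[{"dx":0,"dy":0,"dz":0.001,"ax":0,"ay":0,"az":0},{"dx":0,"dy":0,"dz":0.0015,"ax":0,"ay":0,"az":0}]'
```

```text
time: 15.4
tool_pos: [0.5294, -0.2276, 0.0819]
tool_rot: [-0.0, 0.786, 0.619, 0.0]
contact_force: [-1.3, -3.3, 1.5]
gripper_width: 0.41
```

```bash
python3 -m handwheel '[{"dx":0,"dy":0,"dz":0.001,"ax":0,"ay":0,"az":0},{"dx":0,"dy":0,"dz":0.002,"ax":0,"ay":0,"az":0}]'
```

```text
time: 15.65
tool_pos: [0.5297, -0.2277, 0.0813]
tool_rot: [0.0, 0.786, 0.619, 0.0]
contact_force: [-4.7, -0.8, 11.0]
gripper_width: 0.411
```

Sudden hard resistance: Fz went from 1.6 to 11 N and motion stalled at z≈0.0813 (foot ~47 mm below the mouth, in range). I'll press slightly more to confirm.

```bash
python3 -m handwheel '[{"dx":0,"dy":0,"dz":0.0003,"ax":0,"ay":0,"az":0},{"dx":0,"dy":0,"dz":0.0003,"ax":0,"ay":0,"az":0}]';python3 look2.py 12; python3 go.py
```

```text
time: 15.9
tool_pos: [0.5297, -0.2277, 0.0813]
tool_rot: [0.0, 0.786, 0.619, 0.0]
contact_force: [-3.6, -3.4, 9.1]
gripper_width: 0.407
t 16.0 pos [ 0.5297 -0.2277  0.0813] F [-4.7 -2.7  8.1] w 0.41
axes x [ 2.345e-01  9.721e-01 -1.000e-04] y [ 9.721e-01 -2.345e-01  4.000e-04] z [ 4.e-04 -2.e-04 -1.e+00]
```

View pics/w12.png

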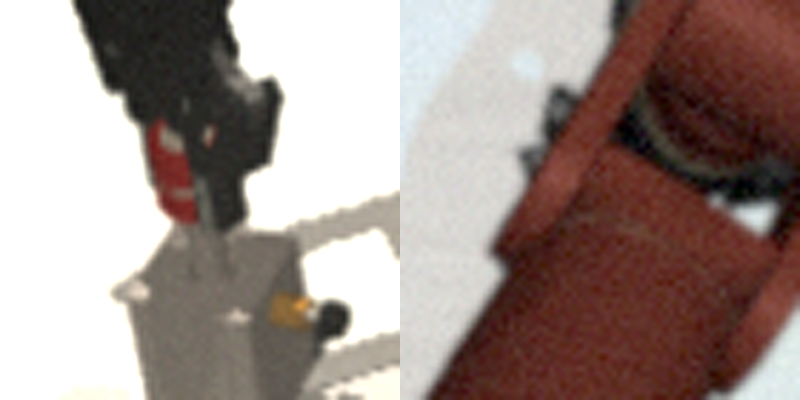

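```bash
python3 -m handwheel '[{"dx":0,"dy":0,"dz":0.0006,"ax":0,"ay":0,"az":0},{"dx":0,"dy":0,"dz":0.0006,"ax":0,"ay":0,"az":0}]';python3 go.py|head -1
```

```text
time: 16.25
tool_pos: [0.5298, -0.2277, 0.0813]
tool_rot: [0.0, 0.786, 0.619, 0.0]
contact_force: [-5.9, -2.0, 11.0]
gripper_width: 0.411
t 16.25 pos [ 0.5298 -0.2277  0.0813] F [-5.9 -2.  11. ] w 0.411
```

```bash
python3 -m handwheel '[{"dx":0,"dy":-0.0008,"dz":0.0004,"ax":0,"ay":0,"az":0},{"dx":0,"dy":-0.0008,"dz":0.0004,"ax":0,"ay":0,"az":0}]';python3 go.py|head -1
```

```text
time: 16.5
tool_pos: [0.5297, -0.2277, 0.0813]
tool_rot: [0.001, 0.786, 0.619, 0.001]
contact_force: [-3.1, -2.0, 11.0]
gripper_width: 0.408
t 16.5 pos [ 0.5297 -0.2277  0.0813] F [-3.1 -2.  11. ] w 0.408
```

It holds at 0.0813 under ~12 N with the side load relieved, so this is the stop. Releasing.

```bash
python3 -m handwheel '[{"dx":0,"dy":0,"dz":0,"ax":0,"ay":0,"az":0},{"dx":0,"dy":0,"dz":0,"ax":0,"ay":0,"az":0},{"dx":0,"dy":0,"dz":0,"ax":0,"ay":0,"az":0},{"dx":0,"dy":0,"dz":0,"ax":0,"ay":0,"az":0},{"dx":0,"dy":0,"dz":0,"ax":0,"ay":0,"az":0}]' 0;python3 go.py|head -1; python3 look2.py 13
```

```text
time: 17.12
tool_pos: [0.5285, -0.2272, 0.0785]
tool_rot: [-0.0, 0.786, 0.619, 0.0]
contact_force: [-0.0, -0.2, 0.2]
gripper_width: 1.002
t 17.12 pos [ 0.5285 -0.2272  0.0785] F [-0.  -0.2  0.2] w 1.002
```

View pics/w13.png

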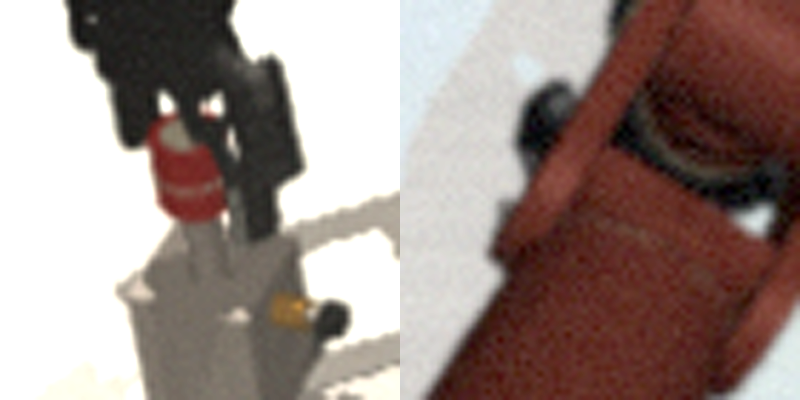

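Released, force is zero, and the post stands. Retreating straight up, then swinging the arm aside to inspect.

```bash
python3 -m handwheel '[{"dx":0,"dy":0,"dz":-0.01,"ax":0,"ay":0,"az":0},{"dx":0,"dy":0,"dz":-0.03,"ax":0,"ay":0,"az":0},{"dx":0,"dy":0,"dz":-0.06,"ax":0,"ay":0,"az":0},{"dx":0,"dy":0,"dz":-0.1,"ax":0,"ay":0,"az":0},{"dx":0,"dy":0,"dz":-0.13,"ax":0,"ay":0,"az":0}]'
python3 -m handwheel '[{"dx":0.04,"dy":0,"dz":0,"ax":0,"ay":0,"az":0},{"dx":0.085,"dy":-0.02,"dz":0,"ax":0,"ay":0,"az":0},{"dx":0.13,"dy":-0.04,"dz":0,"ax":0,"ay":0,"az":0},{"dx":0.175,"dy":-0.05,"dz":0,"ax":0,"ay":0,"az":0},{"dx":0.21,"dy":-0.06,"dz":0,"ax":0,"ay":0,"az":0}]'
python3 -m handwheel '[{"dx":0,"dy":0,"dz":0,"ax":0,"ay":0,"az":0},{"dx":0,"dy":0,"dz":0,"ax":0,"ay":0,"az":0}]'
python3 look2.py 14; python3 - <<'E'
import cv2
from h import *
s=load("scene14");t=load("top14")
cv2.imwrite("pics/full14.png",np.vstack([s["image"][:300],t["image"][:300]])[:, :])
E
```

```text
time: 17.85
tool_pos: [0.5294, -0.2278, 0.2129]
tool_rot: [0.002, 0.786, 0.619, 0.001]
contact_force: [0.4, -0.6, -0.2]
gripper_width: 1.002
time: 18.48
tool_pos: [0.5199, -0.0075, 0.211]
tool_rot: [0.001, 0.785, 0.619, 0.001]
contact_force: [0.5, -0.3, -0.9]
gripper_width: 0.999
time: 18.73
tool_pos: [0.52, -0.0096, 0.21]
tool_rot: [0.001, 0.786, 0.619, 0.0]
contact_force: [0.2, 0.1, -0.8]
gripper_width: 1.002
```

View pics/w14.png

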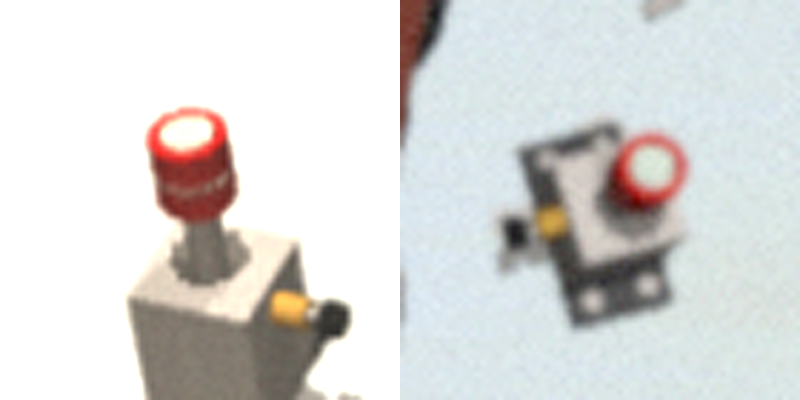

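View pics/full14.png

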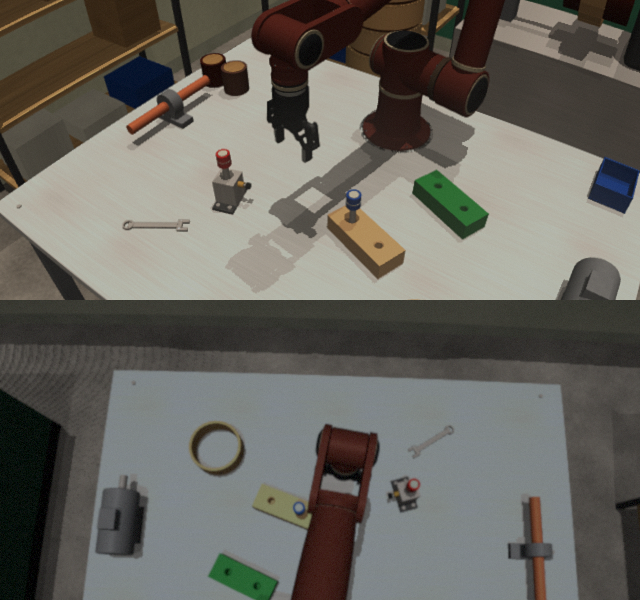

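```bash
python3 - <<'E'
from h import *
s=load("scene14");t=load("top14")
def white(f,u,v,r=6):
    im=f["image"][v-r:v+r+1,u-r:u+r+1];h=cv2.cvtColor(im,cv2.COLOR_BGR2HSV);m=(h[...,1]<70)&(h[...,2]>90)
    n,l,st,c=cv2.connectedComponentsWithStats(m.astype('uint8'));k=l[r,r];return (c[k][0]+u-r,c[k][1]+v-r),st[k][4]
a,n1=white(s,223,153);b,n2=white(t,414,184)
print(a,n1,b,n2,tri(s,a,t,b))
P=np.array([.5298,-.2267,.1588]);print("expected px",proj(s,P),proj(t,P))
d=[zpt(s,u,v)[2] for u in range(221,226) for v in range(152,155)];print("top z",np.median(d),np.median([zpt(t,u,v)[2] for u in range(413,416) for v in range(183,186)]))
s0=load("scene0");d=[zpt(s0,u,v)[2] for u in range(379,384) for v in range(218,221)];print("ref .136 reads",np.median(d))
E
```

```text
(np.float64(222.2), np.float64(152.9142857142857)) 35 (np.float64(413.77272727272725), np.float64(183.75)) 44 (array([ 0.52994573, -0.22776155,  0.15990023]), np.float64(0.0027279545801478715))
expected px (np.float64(222.0750524826544), np.float64(153.25314137385368)) (np.float64(412.9537548243267), np.float64(184.12666341239577))
top z 0.16043761998797124 0.15918414602207132
ref .136 reads 0.13767788853705987
```

```bash
python3 -c "
from plant import manip
print(manip.job_done())"; python3 go.py|head -1
```

```text
the job is handed in; nothing more can be done
None
the job is handed in; nothing more can be done
```

The red-roller post is in the steel holder, seated on what felt like the hidden stop, released, and the job is handed in at about 19 s. No verdict was reported.

- **Seating:** I felt the plunger at about 20 mm depth, then a steady rub of 3–4 N. At about 47 mm below the mouth the upward force jumped from about 1.6 to 11 N. The tool stayed at z = 0.0813 under a slightly harder push, even with the side load eased, so I took that as the stop. The net press was about 13 N.
- **Last checks:**
  - The roller top triangulates to (0.530, -0.228, 0.160). The expected height was about 0.159, and it is within about 1 mm of the measured bore axis, so the post is upright.
  - The plunger knob was pushed out once the rod had passed it.
  - The gripper is clear of everything.
  - The spare, shell and wrench look unmoved by eye; I did not measure them.
- **Disagreements:**
  - The reported tool height read about 35–40 mm lower than the cameras showed for the fingertips. I placed the grasp height by camera.
  - The two cameras' rays missed each other by about 2.5 mm in each triangulation, close to the stated calibration error.
  - The exact gap between foot and stop could not be seen, only felt.

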